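# Tuck the retaining flap of a drive tray under its lip

## Task

A bare hard drive lies in its grey transport tray with the orange retaining flap standing open. Push the flap over the drive with a fingertip until it lies flat, then, keeping it pressed down, push it along by its thumb ridge until it is fully home with its free edge tucked beneath the black lip, so that it stays down when you let go. Only push on the outside of the flap (do not touch its felt-lined underside), go gently, leave the drive seated in the tray and leave the bottle, card case and screwdriver where they are.

Things in the scene. Friction and masses are not known exactly. Their poses are not given: they have to be found in the camera images.
- tray: Grey tray fixed to the desk, floor 170 x 180 mm (x by y). Origin: centre of its underside, on the desk; z up. +x points from the flap's hinge to the black lip: the flap folds over and is then tucked along +x; y runs along the hinge. 22 mm high walls round the drive pocket; two black hinge rails, 48 mm high, at x -85 to -54 mm, y 36.5 to 43.5 mm either side.
- lip_edge (a point): Middle of the lower front edge of the black lip, 44.5 mm above the desk, at x = +60 mm on the tray's centre line. The lip is a rigid level plate 90 mm wide (y), 6 mm thick, from here to x = +84 mm, where a wall carries it; it is open beneath, towards the hinge. The flap pressed flat has its upper face 4 mm below the lip's underside.
- flap_hinge (a point): Middle of the steel hinge pin, 38 mm above the desk, at x = -76 mm on the tray's centre line when joint tuck is 0; it moves with joint tuck along the tray's +x.
- flap (a joint): Flap hinge, rad: 0 = flat over the drive (firm stop, clear of the drive), 1.57 = upright, more = leaning away from the lip (stop at 2.1). Starts at 1.6 to 1.95. A light spring raises it to near upright when let go untucked; holding it flat takes about 2 N at the thumb ridge. Let go when tucked, it rises about 0.03 until it bears on the lip.
- tuck (a joint): How far flap and hinge pin have slid along the rails towards the lip, m: 0 = back, 0.016 = fully home (firm stop). Starts at 0 to 0.003, stays where left; sliding takes about 2.5 N plus friction. The flat flap's edge is 6 mm short of the lip at 0, enters at 0.006, is 10 mm beneath it when home. Slid past 0.006 before it is flat, the flap lands on the lip and must be pushed back.
- flap_ridge (a point): Foot of the thumb ridge's hinge-side face, mid width, on the flap's outer face (upper when flat, the side away from the lip when open), 94 mm from the hinge pin's axis. The black ridge is 6 mm thick along the flap, 56 mm wide, and stands 8 mm off the outer face. A fingertip pressing the flap just on the hinge side of it can push on it to slide the flap.
- flap_edge (a point): Middle of the flap's free edge on the outer face, 130 mm from the hinge pin's axis. The orange flap is 60 mm wide (along the tray's y), 4.5 mm thick, its outer face 2.5 mm off the pin's axis; the underside carries a grey felt lining.
- drive: Silver and black hard drive, 102 x 147 x 26 mm, 0.6 kg, loose in the pocket. Origin: centre of its underside, 6 mm above the desk; its top is 32 mm above the desk.
- pill_bottle: White bottle with screw cap, 54 mm across, 95 mm high, standing loose beside the tray. Origin: centre of its underside.
- card_case: Flat white memory card case, 50 x 62 x 9 mm, loose beside the tray. Origin: centre of its underside.
- screwdriver: Red-handled screwdriver 170 mm long, lying loose beyond the lip end of the tray, roughly along the tray's y. Origin: mid length, on the desk; x axis along it.

How it is judged:
On the way, in this order (a step that is already met when the one before it is completed fails the run):
1. the flap is folded down over the drive, not yet pushed under the lip (value of joint flap below 0.15 rad and value of joint tuck below 0.009 m), for 0.05 s.
2. the flap's edge is tucked beneath the lip (value of joint flap below 0.075 rad and value of joint tuck above 0.012 m), for 0.2 s.
At the end, for the whole second after the job is handed in: The flap is let go and at rest, within 0.075 rad of flat and slid more than 12 mm (of 16) towards the lip, so that at least 6 mm of its edge lies beneath it; the drive is within 8 mm and the bystanders within 20 mm of where they were (all of step 2 and velocity of joint flap between -0.05 and 0.05 rad/s and distance of drive from where it was at the start of the episode below 0.008 m and linear speed of drive below 0.02 m/s and distance of each of pill_bottle, card_case, screwdriver from where it was at the start of the episode below 0.02 m); the robot touches nothing.
It fails at once if the drive is lifted or shifted by more than 8 mm (distance of drive from where it was at the start of the episode above 0.008 m).
It fails at once if the flap is pinched or hooked: a finger touches its felt-lined underside (contact force between the fingers and flap_c1 above 1 N).
It fails at once if the flap is forced: more than 40 N from the robot (contact force between any of the fingers, the arm and flap above 40 N).
It fails at once if the bottle, card case or screwdriver is moved by more than 20 mm (distance of any of pill_bottle, card_case, screwdriver from where it was at the start of the episode above 0.02 m).
It also fails if it takes over 45 s, if anything falls off the work surface, if the arm or the gripper's body presses on something with over 40 N, if the wrist force passes 120 N, or if a joint passes its speed limit or range.

## Robot

A 6-joint arm with a two-finger parallel gripper is mounted at the origin on the work surface. World frame = base frame: x ahead of the robot, y to its left, z up, the work surface at z = 0. Lengths are in m, angles in rad, forces in N, time in s.
With the tool pointing down it reaches from about 0.225 to 0.875 m from the base axis. Payload 3.4 kg.
Tool frame: the origin (TCP) lies at the very end of the fingers, on their centre line; the grasp point (between the pads) lies 19 mm behind it (manip.grasp_offset is the distance from the TCP to the grasp point, in m); x points along the fingers, y is the direction in which the jaws open and shut, and the axes are right-handed (so a half turn about x gives the same grasp; the last joint's range is limited). The gripper opens to 85 mm and grips with 20 to 120 N. Pads are 22 mm wide; open, the fingers measure 114 mm over their backs; the gripper's body (76 mm by 85 mm) begins 54 mm behind the grasp point. The pads swing forward as they close: fully open they stand 13 mm farther back than shut.
Start: joints at [0.989, 0.276, 1.505, -0, 1.361, -0.121], TCP at [0.256, 0.515, 0.231] pointing down, gripper open.
Joint ranges: [-2.89, 2.89], [-0.75, 2.08], [0.22, 2.7], [-1.18, 4.32], [0.11, 2.71], [-2.7, 2.7]. Speed limits (rad/s): [2.57, 2.57, 3.14, 3.14, 3.14, 3.14].

## Interface

Orientations are given as a unit quaternion [w, x, y, z].
In Python, from rig import manip gives the robot as it stands.
- The arm moves only by the tool step_arm, never from a script. Its argument "increments" is a list of rows, each an object with "grip": the opening, from 0 (shut) to 1 (fully open); "delta_pos": the shift along the world's x, y, z in m, a list of three; "twist": the turn about the world's z in degrees. A call has 1 to 10 rows; each row shifts and turns the commanded pose from where the row before left it; what a row does not reach is not made up. A row lasts 1/12 s, in which the tool goes at most 41.7 mm and 7.16 degrees, less where a joint would pass 70% of its speed; a pose out of reach is approached as far as the arm can. A call with a gripper value outside its range is refused whole. The fingers move at their own pace and stop on an object; "force" is the grip in N (left out, the last holds). Time passes only in rows, so rows that do not move let the fingers close. It gives the time, the measured TCP pose, the force and the opening at its end, in the units of the state.
- manip.get_state(): the state, without advancing time (a new reading comes with each control period).
- manip.get_image(name): name is "side" or "top"; returns a dict with "img" (384x512x3 uint8, red, green, blue), "fx", "fy", "cx", "cy" (pixels), "rvec" (rotation vector, rad) and "tvec" (3), from world to camera coordinates, as OpenCV has them. Camera axes: x right, y down, z forward; pixel columns grow to the right and rows downward; lengths in m; the calibration is good to about 2 mm. A picture is of the moment at which its call begins. There is no depth.
- manip.sign_off(): hands the job in, once; it reports no verdict.
The state is a dict: "clock": time; "qpos": joint angles; "qd": joint speeds; "effort": joint torques, N m; "position": TCP position; "ee_rot": TCP orientation; "contact_force": force on the tool from outside, world axes, zero at the start; "moment": the same for the moment, N m; "width": finger opening in m.
Only numpy, scipy, OpenCV 4.12 (cv2) and the standard library are available. Lean on these libraries where they do the work, as an engineer would, in place of code of your own. Each camera call takes 0.05 s, during which the arm holds its last target. There are 200 camera calls.

## Working session

There is one attempt and no reset: what is moved stays moved. The work goes in short steps, Python scripts to look and compute and a tool call to move; the robot and the scene stay as the last step left them, time stands still between calls to the robot, and variables do not carry over. Pictures are saved under pics/ and viewed, about 8 in all and at most 12, crops included, and the job is handed in when it is done.

Besides the shell and the picture viewer there is one more tool, called after "Emit:" as name([rows], argument=value, ...), one row to a line, values as JSON. step_arm: Moves the arm, as the interface text tells. Its arguments: {"type":"object","properties":{"increments":{"type":"array"},"force":{"type":"number"}},"required":["increments"]}

```bash
mkdir -p pics
cat > h.py <<'E'
import numpy as np, cv2
from rig import manip
def snap(n,f):
    d=manip.get_image(n); cv2.imwrite('pics/'+f+'.png',d['img'][...,::-1]); np.savez('pics/'+f,**d); return d
def ray(d,u,v):
    R=cv2.Rodrigues(np.array(d['rvec'],float))[0]; t=np.array(d['tvec'],float).ravel()
    r=R.T@np.array([(u-d['cx'])/d['fx'],(v-d['cy'])/d['fy'],1.]); return -R.T@t, r
def onz(d,u,v,z):
    o,r=ray(d,u,v); return o+r*(z-o[2])/r[2]
def proj(d,p):
    K=np.array([[d['fx'],0,d['cx']],[0,d['fy'],d['cy']],[0,0,1.]])
    return cv2.projectPoints(np.atleast_2d(np.array(p,float)),np.array(d['rvec'],float),np.array(d['tvec'],float),K,None)[0][:,0]
E
python3 - <<'E'
from h import *
a=snap('top','t0');b=snap('side','s0')
for d in(a,b): print(ray(d,256,192),d['fx'])
s=manip.get_state();print(s)
cv2.imwrite('pics/both.png',cv2.resize(np.vstack([a['img'],b['img']])[...,::-1],None,fx=.78,fy=.78))
E
```

```text
(array([0.46719448, 0.03938618, 0.8939207 ]), array([ 0.16777235,  0.02004105, -0.98581844])) 416.45715500473636
(array([0.57542034, 0.73346991, 0.60155743]), array([ 0.0603318 , -0.77015263, -0.63519314])) 403.6883089684827
{'clock': 0.1, 'qpos': array([ 9.89027975e-01,  2.76532072e-01,  1.50596997e+00,  2.30411029e-05,
        1.36073773e+00, -1.20985228e-01]), 'qd': array([-1.56956560e-03, -1.19443057e-03, -2.14770725e-03, -1.12186760e-05,
        9.76780199e-04,  1.16744156e-03]), 'effort': array([ 2.58665161e-03, -4.17699015e+01, -2.46405101e+01,  2.26844736e-05,
        5.73290090e-03,  1.26006930e-05]), 'position': array([0.25540637, 0.51464442, 0.23054062]), 'ee_rot': array([ 0.6882144 ,  0.16093161,  0.68863023, -0.16201965]), 'contact_force': array([ 0.06571127, -0.30921824, -0.37232982]), 'moment': array([-0.0237828 , -0.0435546 ,  0.03156525]), 'width': 0.0858135297457683}
```

View pics/t0.png

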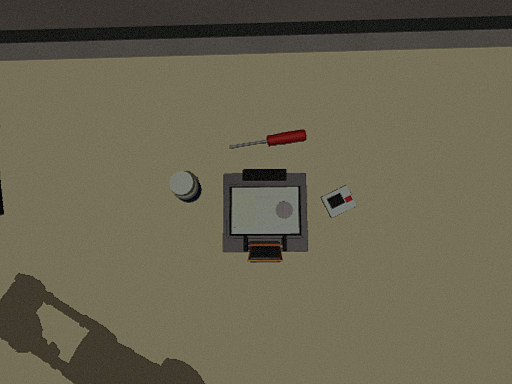

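View pics/s0.png

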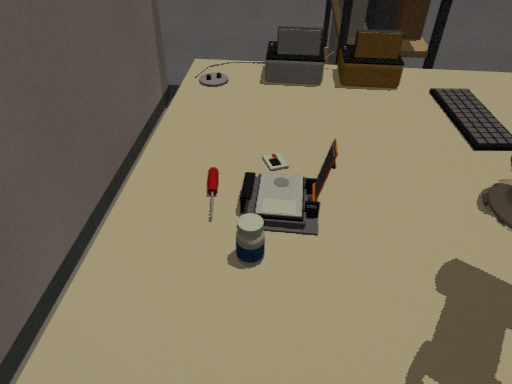

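Run:
```python
import numpy as np,cv2
a=np.load('pics/t0.npz')['img'];b=np.load('pics/s0.npz')['img']
ca=cv2.resize(a[160:275,210:320],None,fx=5,fy=5,interpolation=cv2.INTER_CUBIC)
cb=cv2.resize(b[130:240,230:350],None,fx=5,fy=5,interpolation=cv2.INTER_CUBIC)
ca=cv2.convertScaleAbs(ca,alpha=1.6,beta=15)[...,::-1];cb=cv2.convertScaleAbs(cb,alpha=1.6,beta=15)[...,::-1]
cv2.imwrite('pics/ca.png',ca);cv2.imwrite('pics/cb.png',cb)
from h import *
d=dict(np.load('pics/t0.npz'))
for p in [(223,173.5),(306.5,173.5),(308,251),(223,251)]: print(onz(d,*p,.005 ).round(4))
```

```text
[0.6612 0.1288 0.005 ]
[ 0.6567 -0.0534  0.005 ]
[ 0.4899 -0.0495  0.005 ]
[0.4938 0.1297 0.005 ]
```

View pics/ca.png

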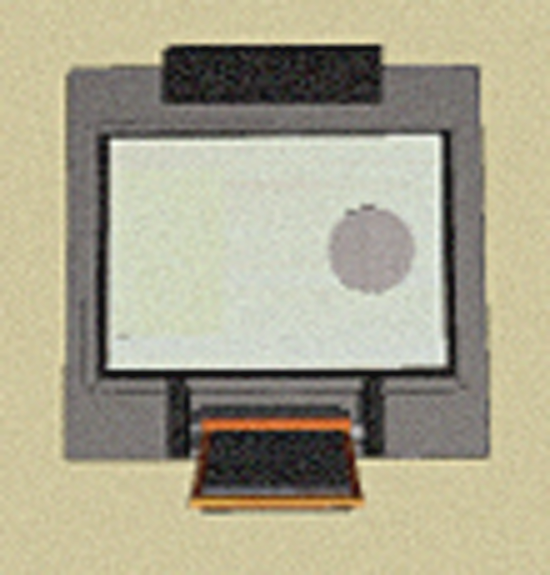

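View pics/cb.png

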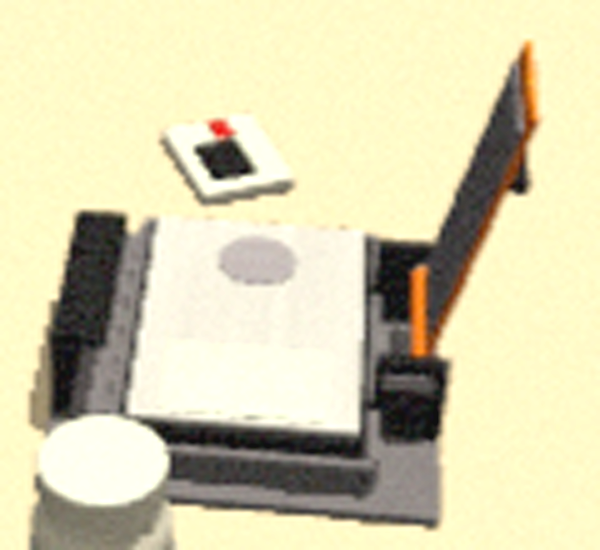

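Run:
```python
from h import *
d=dict(np.load('pics/t0.npz'));s=dict(np.load('pics/s0.npz'))
T=lambda x,y,z:onz(d,210+x/5-.4,160+y/5-.4,z)
S=lambda x,y,z:onz(s,230+x/5-.4,130+y/5-.4,z)
L=T(163,103,.0505);R=T(381,102,.0505);print('lip',L,R,(L+R)/2)
c=[T(*p,.006) for p in [(67,68),(480,66),(489,459),(66,459)]];print('base',np.mean(c,0),c)
print('yaw lip',np.arctan2(*(L-R)[1::-1])-np.pi/2, 'yaw base L,R',np.arctan2(*(c[0]-c[3])[1::-1]),np.arctan2(*(c[1]-c[2])[1::-1]))
r=[T(*p,.048) for p in [(190,455),(360,455),(190,380),(380,380)]];print('rails',r)
# flap edge corners: triangulate top & side. top edge underside corners
def tri(p,q):
    o1,r1=ray(d,210+p[0]/5-.4,160+p[1]/5-.4);o2,r2=ray(s,230+q[0]/5-.4,130+q[1]/5-.4)
    A=np.c_[r1,-r2];k=np.linalg.lstsq(A,o2-o1,rcond=None)[0];a,b=o1+k[0]*r1,o2+k[1]*r2;return (a+b)/2,np.linalg.norm(a-b)
print('edge right(-y)',tri((363,506),(534,45)),'left(+y)',tri((191,506),(536,122)))
```

```text
lip [0.63614397 0.08455824 0.0505    ] [ 0.63435394 -0.00544253  0.0505    ] [0.63524896 0.03955786 0.0505    ]
base [0.57546397 0.03980328 0.006     ] [array([0.66167738, 0.1286894 , 0.006     ]), array([ 0.65809045, -0.05138917,  0.006     ]), array([ 0.48912114, -0.04807338,  0.006     ]), array([0.49296692, 0.12998627, 0.006     ])]
yaw lip -0.01988637829287465 yaw base L,R -0.007686817357962583 -0.019621093828653634
rails [array([0.49225749, 0.07582544, 0.048     ]), array([0.49078224, 0.00762319, 0.048     ]), array([0.52220921, 0.07534128, 0.048     ]), array([ 0.52050296, -0.0013775 ,  0.048     ])]
edge right(-y) (array([0.46957412, 0.01151721, 0.16227043]), np.float64(0.0012308675977691845)) left(+y) (array([0.47178476, 0.07071871, 0.16379738]), np.float64(0.0007091547028174834))
```

Emit:
step_arm([
  {"grip":0,"delta_pos":[0.01,-0.032,0],"twist":2.5},
  {"grip":0,"delta_pos":[0.01,-0.032,0],"twist":2.5},
  {"grip":0,"delta_pos":[0.01,-0.032,0],"twist":2.5},
  {"grip":0,"delta_pos":[0.01,-0.032,0],"twist":2.5},
  {"grip":0,"delta_pos":[0.01,-0.032,0],"twist":2.5},
  {"grip":0,"delta_pos":[0.01,-0.032,0],"twist":2.5},
  {"grip":0,"delta_pos":[0.01,-0.032,0],"twist":2.5},
  {"grip":0,"delta_pos":[0.01,-0.032,0],"twist":2.5},
  {"grip":0,"delta_pos":[0.01,-0.032,0],"twist":2.5},
  {"grip":0,"delta_pos":[0.01,-0.032,0],"twist":2.8},
], force=30)

```text
clock: 0.93
position: [0.3555, 0.1935, 0.2311]
ee_rot: [0.707, 0.006, 0.707, -0.006]
contact_force: [0.0, 0.3, -0.5]
width: -0.0002
```

Emit:
step_arm([
  {"grip":0,"delta_pos":[0.01,-0.03,-0.01],"twist":0},
  {"grip":0,"delta_pos":[0.01,-0.03,-0.01],"twist":0},
  {"grip":0,"delta_pos":[0.01,-0.03,-0.02],"twist":0},
  {"grip":0,"delta_pos":[0.01,-0.03,-0.02],"twist":0},
  {"grip":0,"delta_pos":[0.01,-0.03,-0.02],"twist":0},
  {"grip":0,"delta_pos":[0.0,0,-0.02],"twist":0},
  {"grip":0,"delta_pos":[0,0,0],"twist":0},
  {"grip":0,"delta_pos":[0,0,0],"twist":0},
])

```text
clock: 1.6
position: [0.4045, 0.045, 0.1306]
ee_rot: [0.706, 0.007, 0.708, -0.007]
contact_force: [-0.1, 0.1, 0.2]
width: 0.0005
```

Emit:
step_arm([
  {"grip":0,"delta_pos":[0.012,-0.001,-0.006],"twist":0},
  {"grip":0,"delta_pos":[0.012,-0.001,-0.006],"twist":0},
  {"grip":0,"delta_pos":[0.012,-0.001,-0.003],"twist":0},
  {"grip":0,"delta_pos":[0.006,0,0],"twist":0},
  {"grip":0,"delta_pos":[0.006,0,0],"twist":0},
  {"grip":0,"delta_pos":[0.006,0,0],"twist":0},
  {"grip":0,"delta_pos":[0.006,0,0],"twist":0},
  {"grip":0,"delta_pos":[0.006,0,0],"twist":0},
  {"grip":0,"delta_pos":[0,0,0],"twist":0},
])

```text
clock: 2.35
position: [0.4732, 0.0421, 0.1165]
ee_rot: [0.708, 0.007, 0.707, -0.007]
contact_force: [-0.0, 0.2, -0.4]
width: 0.0
```

Run:
```python
from h import *
s=snap('side','s1');print(proj(s,[[.5,.041,.04],[.47,.042,.16]]))
cv2.imwrite('pics/s1c.png',cv2.convertScaleAbs(cv2.resize(s['img'][80:240,230:400],None,fx=3.5,fy=3.5,interpolation=cv2.INTER_CUBIC),alpha=1.6,beta=15)[...,::-1])
```

```text
[[315.07987275 192.69057835]
 [336.68738281 147.61317816]]
```

View pics/s1c.png

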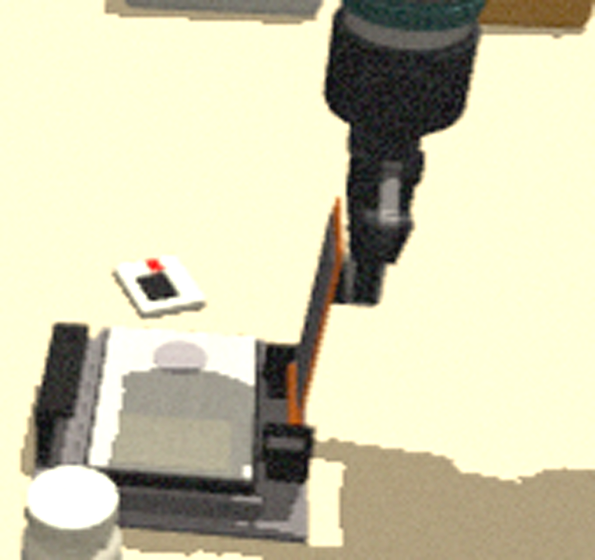

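Emit:
step_arm([
  {"grip":0,"delta_pos":[0.006,0,0],"twist":0},
  {"grip":0,"delta_pos":[0.006,0,0],"twist":0},
  {"grip":0,"delta_pos":[0.006,0,0],"twist":0},
  {"grip":0,"delta_pos":[0.006,0,0],"twist":0},
  {"grip":0,"delta_pos":[0.006,0,-0.001],"twist":0},
  {"grip":0,"delta_pos":[0.006,0,-0.001],"twist":0},
  {"grip":0,"delta_pos":[0.006,0,-0.002],"twist":0},
  {"grip":0,"delta_pos":[0.006,0,-0.002],"twist":0},
  {"grip":0,"delta_pos":[0.006,0,-0.002],"twist":0},
  {"grip":0,"delta_pos":[0,0,0],"twist":0},
])

```text
clock: 3.23
position: [0.5269, 0.042, 0.1077]
ee_rot: [0.707, 0.007, 0.707, -0.007]
contact_force: [-0.5, 0.8, 0.1]
width: 0.0002
```

Emit:
step_arm([
  {"grip":0,"delta_pos":[0.005,-0.001,-0.003],"twist":0},
  {"grip":0,"delta_pos":[0.005,0,-0.004],"twist":0},
  {"grip":0,"delta_pos":[0.004,0,-0.004],"twist":0},
  {"grip":0,"delta_pos":[0.004,0,-0.004],"twist":0},
  {"grip":0,"delta_pos":[0,0,0],"twist":0},
])

```text
clock: 3.65
position: [0.5445, 0.041, 0.0925]
ee_rot: [0.707, 0.007, 0.707, -0.007]
contact_force: [0.5, 0.4, 0.1]
width: -0.0
```

Run:
```python
from h import *
s=snap('side','s2')
cv2.imwrite('pics/s2c.png',cv2.convertScaleAbs(cv2.resize(s['img'][80:240,230:400],None,fx=3.5,fy=3.5,interpolation=cv2.INTER_CUBIC),alpha=1.6,beta=15)[...,::-1])
```

```text
(no output)
```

View pics/s2c.png

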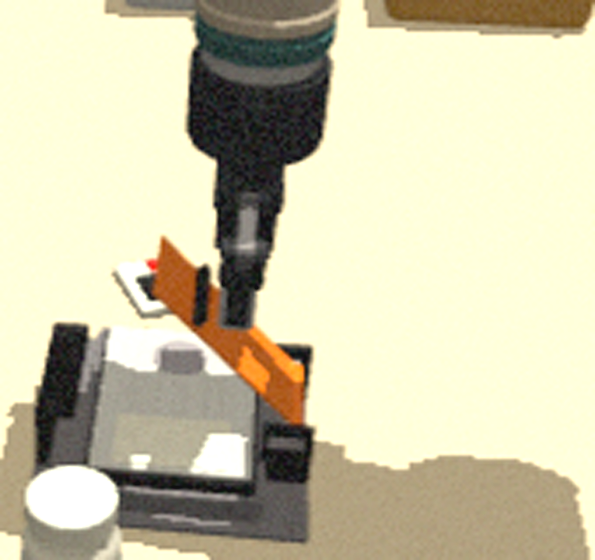

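Emit:
step_arm([
  {"grip":0,"delta_pos":[0.005,0,-0.005],"twist":0},
  {"grip":0,"delta_pos":[0.005,0,-0.006],"twist":0},
  {"grip":0,"delta_pos":[0.004,0,-0.006],"twist":0},
  {"grip":0,"delta_pos":[0.003,0,-0.006],"twist":0},
  {"grip":0,"delta_pos":[0.003,0,-0.006],"twist":0},
  {"grip":0,"delta_pos":[0.002,0,-0.006],"twist":0},
  {"grip":0,"delta_pos":[0.002,0,-0.006],"twist":0},
  {"grip":0,"delta_pos":[0.001,0,-0.005],"twist":0},
  {"grip":0,"delta_pos":[0,0,0],"twist":0},
  {"grip":0,"delta_pos":[0,0,0],"twist":0},
])

```text
clock: 4.53
position: [0.5687, 0.0412, 0.0469]
ee_rot: [0.707, 0.007, 0.707, -0.007]
contact_force: [-1.2, -0.6, 1.4]
width: 0.0003
```

Emit:
step_arm([
  {"grip":0,"delta_pos":[0,0,-0.002],"twist":0},
  {"grip":0,"delta_pos":[0,0,-0.001],"twist":0},
  {"grip":0,"delta_pos":[0,0,0],"twist":0},
])

```text
clock: 4.78
position: [0.5691, 0.0412, 0.0446]
ee_rot: [0.707, 0.007, 0.707, -0.007]
contact_force: [-0.2, -0.7, 2.1]
width: 0.0002
```

Emit:
step_arm([
  {"grip":0,"delta_pos":[0,0,-0.001],"twist":0},
  {"grip":0,"delta_pos":[0,0,-0.001],"twist":0},
  {"grip":0,"delta_pos":[0,0,0],"twist":0},
])

```text
clock: 5.03
position: [0.5692, 0.0411, 0.0425]
ee_rot: [0.708, 0.007, 0.707, -0.007]
contact_force: [-0.6, 0.3, 2.4]
width: 0.0
```

Emit:
step_arm([
  {"grip":0,"delta_pos":[0,0,-0.001],"twist":0},
  {"grip":0,"delta_pos":[0,0,0],"twist":0},
  {"grip":0,"delta_pos":[0,0,0],"twist":0},
])

```text
clock: 5.28
position: [0.5693, 0.0411, 0.0415]
ee_rot: [0.708, 0.007, 0.707, -0.007]
contact_force: [1.1, 0.8, 1.0]
width: 0.0002
```

Run:
```python
from h import *
s=snap('side','s3')
cv2.imwrite('pics/s3c.png',cv2.convertScaleAbs(cv2.resize(s['img'][120:240,230:350],None,fx=4.8,fy=4.8,interpolation=cv2.INTER_CUBIC),alpha=1.6,beta=15)[...,::-1])
```

```text
(no output)
```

View pics/s3c.png

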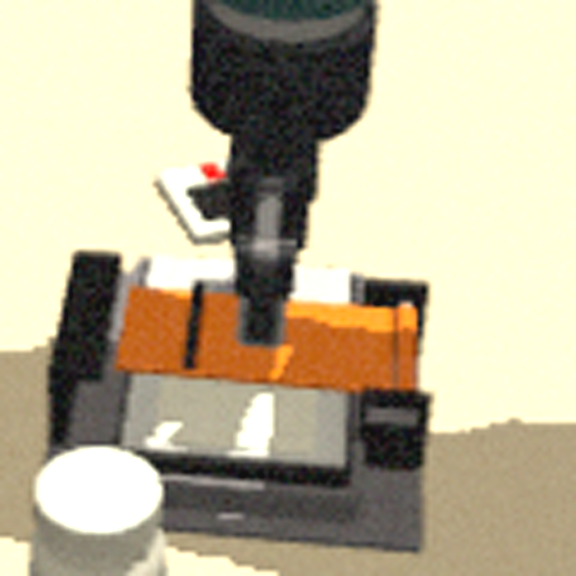

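Emit:
step_arm([
  {"grip":0,"delta_pos":[0,0,-0.001],"twist":0},
  {"grip":0,"delta_pos":[0,0,0],"twist":0},
  {"grip":0,"delta_pos":[0,0,0],"twist":0},
])

```text
clock: 5.58
position: [0.5692, 0.0411, 0.0404]
ee_rot: [0.707, 0.007, 0.707, -0.007]
contact_force: [1.5, -0.5, 2.4]
width: 0.0001
```

Emit:
step_arm([
  {"grip":0,"delta_pos":[0.002,0,0],"twist":0},
  {"grip":0,"delta_pos":[0.002,0,0],"twist":0},
  {"grip":0,"delta_pos":[0.002,0,0],"twist":0},
  {"grip":0,"delta_pos":[0.002,0,0],"twist":0},
  {"grip":0,"delta_pos":[0,0,0],"twist":0},
])

```text
clock: 6.0
position: [0.5766, 0.041, 0.0402]
ee_rot: [0.707, 0.007, 0.707, -0.007]
contact_force: [-1.8, -0.5, 3.8]
width: 0.0001
```

Emit:
step_arm([
  {"grip":0,"delta_pos":[0,0,-0.001],"twist":0},
  {"grip":0,"delta_pos":[0,0,0],"twist":0},
  {"grip":0,"delta_pos":[0,0,0],"twist":0},
])

```text
clock: 6.25
position: [0.577, 0.041, 0.0399]
ee_rot: [0.707, 0.007, 0.707, -0.007]
contact_force: [-2.7, 1.2, 6.7]
width: -0.0001
```

Emit:
step_arm([
  {"grip":0,"delta_pos":[0.002,0,0],"twist":0},
  {"grip":0,"delta_pos":[0.002,0,0],"twist":0},
  {"grip":0,"delta_pos":[0.002,0,0],"twist":0},
  {"grip":0,"delta_pos":[0,0,0],"twist":0},
])

```text
clock: 6.58
position: [0.5835, 0.0409, 0.0399]
ee_rot: [0.708, 0.007, 0.707, -0.007]
contact_force: [-2.1, 0.2, 5.8]
width: -0.0
```

Emit:
step_arm([
  {"grip":0,"delta_pos":[0.002,0,0],"twist":0},
  {"grip":0,"delta_pos":[0.002,0,0],"twist":0},
  {"grip":0,"delta_pos":[0.002,0,0],"twist":0},
  {"grip":0,"delta_pos":[0,0,0],"twist":0},
])

```text
clock: 6.92
position: [0.5867, 0.041, 0.0395]
ee_rot: [0.706, 0.007, 0.709, -0.007]
contact_force: [-5.6, -0.4, 8.9]
width: -0.0003
```

Emit:
step_arm([
  {"grip":0,"delta_pos":[0.002,0,0],"twist":0},
  {"grip":0,"delta_pos":[0.002,0,0],"twist":0},
  {"grip":0,"delta_pos":[0,0,0],"twist":0},
])

```text
clock: 7.17
position: [0.5909, 0.0411, 0.0395]
ee_rot: [0.706, 0.007, 0.708, -0.007]
contact_force: [-5.5, 0.2, 8.0]
width: 0.0001
```

Emit:
step_arm([
  {"grip":0,"delta_pos":[0.002,0,0],"twist":0},
  {"grip":0,"delta_pos":[0.002,0,0],"twist":0},
  {"grip":0,"delta_pos":[0.002,0,0],"twist":0},
  {"grip":0,"delta_pos":[0,0,0],"twist":0},
])

```text
clock: 7.5
position: [0.5972, 0.0411, 0.0394]
ee_rot: [0.706, 0.007, 0.708, -0.007]
contact_force: [-4.2, 0.2, 8.0]
width: -0.0001
```

Emit:
step_arm([
  {"grip":0,"delta_pos":[0.002,0,0],"twist":0},
  {"grip":0,"delta_pos":[0.002,0,0],"twist":0},
  {"grip":0,"delta_pos":[0,0,0],"twist":0},
])

```text
clock: 7.75
position: [0.6004, 0.0411, 0.0392]
ee_rot: [0.705, 0.007, 0.709, -0.007]
contact_force: [-6.3, -0.2, 7.3]
width: 0.0002
```

Emit:
step_arm([
  {"grip":0,"delta_pos":[0.002,0,0],"twist":0},
  {"grip":0,"delta_pos":[0,0,0],"twist":0},
])

```text
clock: 7.92
position: [0.6005, 0.0412, 0.0389]
ee_rot: [0.704, 0.007, 0.71, -0.007]
contact_force: [-8.5, -0.5, 10.0]
width: -0.0
```

Emit:
step_arm([
  {"grip":0,"delta_pos":[0.002,0,0],"twist":0},
  {"grip":0,"delta_pos":[0,0,0],"twist":0},
  {"grip":0,"delta_pos":[0,0,0],"twist":0},
])

```text
clock: 8.17
position: [0.6006, 0.0412, 0.0387]
ee_rot: [0.703, 0.007, 0.712, -0.007]
contact_force: [-12.3, -0.5, 10.0]
width: -0.0001
```

Emit:
step_arm([
  {"grip":0,"delta_pos":[-0.001,0,0.001],"twist":0},
  {"grip":0,"delta_pos":[-0.001,0,0.001],"twist":0},
  {"grip":0,"delta_pos":[-0.001,0,0.001],"twist":0},
  {"grip":0,"delta_pos":[-0.001,0,0.002],"twist":0},
  {"grip":0,"delta_pos":[-0.001,0,0.004],"twist":0},
  {"grip":0,"delta_pos":[-0.002,0,0.008],"twist":0},
  {"grip":0,"delta_pos":[-0.003,0,0.015],"twist":0},
  {"grip":0,"delta_pos":[-0.01,0,0.03],"twist":0},
  {"grip":0,"delta_pos":[-0.02,0,0.035],"twist":0},
  {"grip":0,"delta_pos":[-0.02,0,0.035],"twist":0},
])

```text
clock: 9.0
position: [0.5482, 0.0409, 0.1733]
ee_rot: [0.708, 0.007, 0.706, -0.007]
contact_force: [0.6, 0.5, 0.5]
width: -0.0
```

Emit:
step_arm([
  {"grip":0,"delta_pos":[-0.035,0,0.015],"twist":0},
  {"grip":0,"delta_pos":[-0.035,0,0],"twist":0},
  {"grip":0,"delta_pos":[-0.035,0,0],"twist":0},
  {"grip":0,"delta_pos":[-0.035,0,0],"twist":0},
  {"grip":0,"delta_pos":[-0.03,0,0],"twist":0},
  {"grip":0,"delta_pos":[0,0,0],"twist":0},
  {"grip":0,"delta_pos":[0,0,0],"twist":0},
  {"grip":0,"delta_pos":[0,0,0],"twist":0},
])

```text
clock: 9.67
position: [0.3791, 0.0409, 0.1878]
ee_rot: [0.709, 0.007, 0.705, -0.007]
contact_force: [0.5, -0.5, 0.8]
width: -0.0001
```

Run:
```python
from h import *
s=snap('side','s4');t=snap('top','t4')
f=lambda i:cv2.convertScaleAbs(cv2.resize(i,None,fx=3.2,fy=3.2,interpolation=cv2.INTER_CUBIC),alpha=1.6,beta=15)[...,::-1]
cv2.imwrite('pics/c4.png',np.hstack([f(s['img'][120:280,230:350]),f(t['img'][120:280,205:325])]))
st=manip.get_state();print(st['position'],st['contact_force'])
print(proj(t,[[.635,.04,.0505],[.61,.041,.049]]))
```

```text
[0.37899994 0.04088838 0.18710639] [0.578794   0.49934586 0.66487549]
[[263.76968144 180.22347208]
 [263.5715839  192.29404345]]
```

View pics/c4.png

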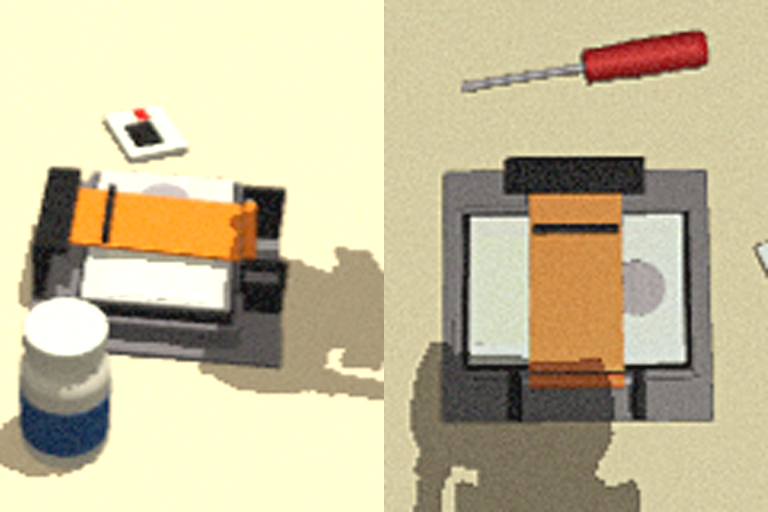

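```bash
python3 -c "
from rig import manip
print(manip.sign_off())"
```

```text
the job is handed in; nothing more can be done
None
```

The flap is folded flat over the drive, tucked under the black lip, and stayed down after I let go. I've handed the job in, but the sign-off gives no verdict.

- **Folding:** I pushed on the outer face with the closed fingertips in an arc about the hinge, staying on the hinge side of the thumb ridge. The flap reached the flat stop before any sliding, with forces of about 1–3 N on the way down and 6–7 N at the stop.
- **Tucking:** Keeping it pressed at about 8–10 N, I slid it about 14.6 mm by the ridge. It then stopped moving while the push rose to about 12 N, which I took as the firm end stop. I then eased off and backed away.

**Last checks:** The final pictures show:
- The flap's edge is beneath the lip with no visible gap. The distance from ridge to lip is about 20 mm, as expected near full travel.
- The ridge's hinge-side face appears about 1.5 mm short of the predicted fully-home position. That is within the 2 mm calibration error and still well past the 12 mm needed.
- The drive is seated, and the bottle, card case and screwdriver look undisturbed. I judged these by eye and did not measure their positions again.
- The arm is clear of everything, with contact force readings near zero. The clock was at about 10 s.

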